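# Pump up the hydraulic clamp on a manifold block

### The job

Get the manifold block clamped in the hydraulic fixture. With the fingertips, push the block along its nest until it is home against the end stop and push the release valve lever round to shut; then pump the plunger until the pressure indicator pin stands fully out. Do not touch the pin, do not lift or tip the block, leave everything else where it is, and finish clear of everything with the plunger up.

Things in the scene. Friction and masses are not known exactly. Their poses are not given: they have to be found in the camera images.
- fixture: hydraulic clamping fixture, fixed: steel plate 220 x 280 mm, 15 mm thick, block nest on the left, hand pump (grey tank 150 x 90 mm, top 70 mm above the bench) on the right. Origin on the bench, 5 mm beyond the plate's middle and 15 mm right of it; x away from the robot along the nest, y left, z up
- ram_face (a point): face of the clamp ram (23 mm across, 37 mm above the bench) that looks at the block from the pump side and comes out about 5 mm as the pressure rises; its cylinder and the steel tube from the pump reach up to 81 mm above the bench
- stop_face (a point): centre of the face of the nest's end stop, looking at the robot along the fixture's -x, 40 mm above the bench; the stop is 80 mm wide and its top is 43 mm above the bench. The side rail left of the block tops at 40 mm and the guides right of it at 33 mm above the bench
- block_near (a point): centre of the near end face of the loose aluminium manifold block: 100 mm long along the fixture's x, 60 wide, 50 tall, 0.6 to 1.0 kg, standing on the plate (underside 15 mm, top 65 mm above the bench). Axes parallel to the fixture's within 3 degrees. It slides along x between rail and guides with about 3 mm side play, pushed with up to about 8 N
- block_far (a point): centre of the far end face of the same block, 100 mm along its x from block_near; home is where it meets stop_face
- valve_axis (a point): point on the upright turning axis of the release valve lever, at the height of the lever's bar (91 mm above the bench)
- lever_push (a point): point in the middle of the lever's bar, 48 mm out from the valve axis. The bar is round, 10 mm thick, level, and ends in a black ball 18 mm across 62 mm from the axis; hub 23 mm across. The pump's top is 21 mm under the bar's axis, clear air beyond the pump's edges
- lever (a joint): angle of the release valve lever (rad), 0 open, when it points to the fixture's -y (right), to 1.5 shut, when it points nearly to -x (towards the robot) against its stop post; it turns clockwise seen from above, stays where it is left and takes about 2 N at lever_push. The pump builds no pressure unless the lever is shut
- plunger_top (a point): centre of the flat top of the plunger's black palm knob (48 mm across, 17 mm thick, on a 17 mm rod), moves with it; 137 mm above the bench when up
- plunger (a joint): how far the plunger is pressed down (m), 0 up, 0.027 against its hard bottom; strokes of 20 to 25 mm are ample. A spring brings it up when let go, in about 0.2 s. They take 8 to 20 N. Only down strokes deliver and it must come up again between them; strokes under 14 mm deliver next to nothing. The pin is out after four to six such strokes; more do no harm
- pin_top (a point): centre of the top of the pressure indicator pin, a steel pin 10 mm across in a brass gland 30 mm across on the pump's top, at the far left corner; 87 mm above the bench when in, 103 mm when out
- pin (a joint): how far the indicator pin stands out (m): about 0 without pressure, 0.016 fully out. It hardly moves during the first strokes, then pops out over the last two or three, and stays out
- done_block: bystander: another manifold block, 100 mm tall, 60 x 50 mm, standing on end left of the fixture; origin under its centre
- oil_bottle: bystander: white squeeze bottle with a bent spout, 60 mm across, 165 mm tall, right of the pump; origin under its centre
- deburr_tool: bystander: deburring tool with a black handle, 140 mm long, 18 mm thick, lying left of the fixture; origin under its handle
- wrench: bystander: spanner, 150 mm long, lying on the bench in front of the fixture; origin under its middle
- plug: bystander: brass port plug, 25 mm across and 25 mm tall, standing on the fixture plate between nest and pump; origin under its centre
- cup_of_plugs: bystander: small steel bowl, 64 mm across, 35 mm tall, left of the fixture; origin under its centre
- chip_brush: bystander: chip brush, 170 mm long, 20 mm thick, lying beyond the fixture; origin under its handle
Things that resemble listed ones, but are neither listed nor needed, are in the scene too. Leave any green, pink or yellow look-alike of the part that bears block_near alone.

How it is judged:
On the way, in this order (a step that is already met when the one before it is completed fails the run):
1. the block is home against the end stop and the release lever is shut, before any pressure is up (x of block_far in the frame of fixture above 0.068 m and value of joint lever above 1.4 rad and value of joint pin below 0.004 m), for 0.2 s.
2. the indicator pin is pumped fully out (value of joint pin above 0.0145 m), for 0.2 s.
At the end, for the whole second after the job is handed in: The block's far face is within 2 mm of the end stop, flat on the plate and at rest; the lever is shut (above 1.4 rad); the indicator pin stands out at least 14.5 of its 16 mm; the plunger is back up (within 3 mm) (x of block_far in the frame of fixture above 0.068 m and value of joint lever above 1.4 rad and value of joint pin above 0.0145 m and value of joint plunger below 0.003 m and height (world z) of each of block_near, block_far below 0.044 m and linear speed of block below 0.01 m/s); the robot touches nothing.
It fails at once if the indicator pin is touched by the robot (contact force between pin_c0 and the fingers above 0.3 N or contact force between pin_c0 and the arm above 0.3 N).
It fails at once if the block is lifted or tipped (either end up by more than 8 mm) (height (world z) of any of block_near, block_far above 0.048 m).
It fails at once if a bystander is moved by more than 25 mm (distance of any of done_block, oil_bottle, deburr_tool, wrench, plug, cup_of_plugs, chip_brush from where it was at the start of the episode above 0.025 m).
It also fails if it takes over 58 s, if anything falls off the work surface, if the arm or the gripper's body presses on something with over 40 N, if the wrist force passes 120 N, or if a joint passes its speed limit or range.

### The arm

A 6-joint arm with a two-finger parallel gripper is mounted at the origin on the work surface. World frame = base frame: x ahead of the robot, y to its left, z up, the work surface at z = 0. Lengths are in m, angles in rad, forces in N, time in s.
With the tool pointing down it reaches from about 0.35 to 0.975 m from the base axis. Payload 4.9 kg.
Tool frame: the origin (TCP) lies midway between the tips of the shut fingers; the grasp point (between the pads) lies 19 mm behind it; z points along the fingers, y is the line along which they close (so a half turn about z gives the same grasp; the last joint's range is limited). The gripper opens to 85 mm and grips with 20 to 120 N. Pads are 22 mm wide; open, the fingers measure 114 mm over their backs; the gripper's body (76 mm by 85 mm) begins 54 mm behind the grasp point. The pads swing forward as they close: fully open they stand 13 mm farther back than shut.
Start: joints at [-1.37, 0.053, 1.613, -0, 1.476, -0.119], TCP at [0.196, -0.593, 0.231] pointing down, gripper open.
Joint ranges: [-3.01, 3.01], [-1.01, 2.22], [0.06, 2.58], [-1.02, 4.17], [0.09, 2.62], [-3.14, 3.14]. Speed limits (rad/s): [2.57, 2.57, 3.14, 3.14, 3.14, 3.14].

### API

Orientations are given as a rotation vector (axis times angle).
In Python, from station import ctrl gives the robot as it stands.
- The arm moves only by the shell command python3 -m handwheel 'ROWS' [FORCE]. ROWS is JSON, a list of rows, each an object with "gripper": the gripper command: -1 is fully open, 1 is shut, values between are in proportion; "offset": the shift along the tool's x, y, z in mm, a list of three; "rotation": the turn, a rotation vector about the tool's x, y, z in rad, a list of three. A call has exactly 8 rows; each row is the pose to reach, as a shift and turn from the pose commanded when the call began, along the tool's axes at that moment; what a row does not reach only later rows make up. A row lasts 1/8 s, in which the tool goes at most 62.5 mm and 10.7 degrees, less where a joint would pass 70% of its speed; a pose out of reach is approached as far as the arm can. A call with a gripper value outside its range is refused whole. The fingers move at their own pace and stop on an object; FORCE is the grip in N (left out, the last holds). Time passes only in rows, so rows that repeat a pose let the fingers close, or fill a call up. It gives the time, the measured TCP pose, the force, the opening and the grip force at its end, in the units of the state.
- ctrl.get_obs(): the state, without advancing time (a new reading comes with each control period).
- ctrl.get_image(name): name is "scene" or "top" or "wrist"; returns a dict with "image" (400x640x3 uint8, red, green, blue), "fovy" (degrees; the focal length in pixels is half the picture's height over the tangent of half this angle, whatever the lens; pixels are square), "cx", "cy" (the principal point, pixels), "k1" (the pictures are not rectified: a ray, as slopes to the right and down, at radius r is drawn at 1 + k1 r^2 times it, then the intrinsics apply), "xyz" and "attitude" of the camera in the world. Camera axes: x right, y up, looking along -z (the intrinsics and any distortion apply to the point x, -y, -z); pixel columns grow to the right and rows downward; lengths in m; the calibration is good to about 2 mm. A picture is of the moment at which its call begins. There is no depth.
- ctrl.finish_job(): hands the job in; it is judged then, once.
The state is a dict: "t": time; "q": joint angles; "dq": joint speeds; "effort": joint torques, N m; "tool_pos": TCP position; "tool_rot": TCP orientation; "contact_force": force on the tool from outside, world axes, zero at the start; "wrist_torque": the same for the moment, N m; "opening": finger opening in m; "grip_force": force on a finger pad.
Only numpy, scipy, OpenCV 4.12 (cv2) and the standard library are available. Lean on these libraries where they do the work, as an engineer would, in place of code of your own. Each camera call takes 0.05 s, during which the arm holds its last target. There are 200 camera calls.

## Working session

There is one attempt and no reset: what is moved stays moved. The work goes in short steps, Python scripts to look and compute and a shell command to move; the robot and the scene stay as the last step left them, time stands still between calls to the robot, and variables do not carry over. Pictures are saved under pics/ and viewed, at most 10 in all, crops included, and the job is handed in when it is done.

```bash
ls; mkdir -p pics
cat > h.py <<'E'
import numpy as np, cv2
from scipy.spatial.transform import Rotation as R
from station import ctrl
def grab(n):
    d=ctrl.get_image(n); return d
def cam(d):
    f=200/np.tan(np.radians(d['fovy'])/2)
    a=np.array(d['attitude'],float)
    M=a if a.shape==(3,3) else (R.from_rotvec(a).as_matrix() if a.size==3 else R.from_quat(a).as_matrix())
    return f,M,np.array(d['xyz'])
def ray(d,u,v):
    f,M,o=cam(d); K=np.array([[f,0,d['cx']],[0,f,d['cy']],[0,0,1.]])
    p=cv2.undistortPoints(np.array([[[u,v]]],float),K,np.array([d['k1'],0,0,0,0.]))[0,0]
    r=M@np.array([p[0],-p[1],-1.]); return o,r/np.linalg.norm(r)
def onz(d,u,v,z):
    o,r=ray(d,u,v); return o+r*(z-o[2])/r[2]
def proj(d,P):
    f,M,o=cam(d); c=M.T@(np.array(P)-o); x=c[0]/-c[2]; y=-c[1]/-c[2]; s=1+d['k1']*(x*x+y*y)
    return np.array([d['cx']+f*x*s,d['cy']+f*y*s])
E
python3 - <<'E'
from h import *
import pickle
for n in ['scene','top']:
    d=grab(n); pickle.dump(d,open(n+'.pkl','wb'))
    cv2.imwrite(f'pics/{n}0.png',d['image'][:,:,::-1])
    print({k:v for k,v in d.items() if k!='image'})
print(ctrl.get_obs())
E
```

```text
pics
{'fovy': 52.519069220769126, 'cx': 322.3763106413599, 'cy': 202.50280100038106, 'k1': -0.08873242866762443, 'xyz': array([ 1.36901489, -0.13558967,  0.82573085]), 'attitude': array([0.72522272, 0.59080781, 1.26418318])}
{'fovy': 54.24264916692735, 'cx': 327.18436346094455, 'cy': 197.2911459915128, 'k1': -0.005220679642714387, 'xyz': array([0.4210999 , 0.08004208, 1.01580112]), 'attitude': array([ 0.08865941, -0.11065652, -1.55949429])}
{'t': 0.1, 'q': array([-1.36997990e+00,  5.33031890e-02,  1.61416399e+00,  3.76454303e-05,
        1.47601574e+00, -1.19007284e-01]), 'dq': array([ 0.00071206, -0.00205448, -0.00363837, -0.00111429, -0.00167008,
        0.00178171]), 'effort': array([ 1.67298771e-03, -3.94897091e+01, -3.71365678e+01, -5.09522135e-05,
        3.85259773e-03, -1.31397306e-05]), 'tool_pos': array([ 0.19639114, -0.59274247,  0.23017395]), 'tool_rot': array([-3.09964488e+00, -4.99932969e-01,  6.25701997e-05]), 'contact_force': array([ 0.44832926,  0.79304616, -0.33098826]), 'wrist_torque': array([ 0.01398156,  0.0381209 , -0.03285912]), 'grip_force': 0.0, 'opening': 0.08539380794093242}
```

View pics/top0.png

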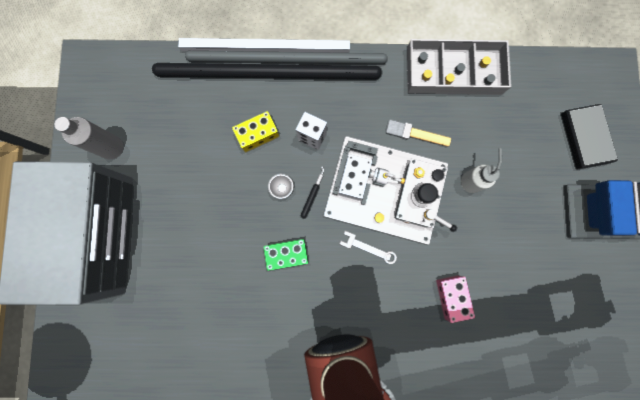

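View pics/scene0.png

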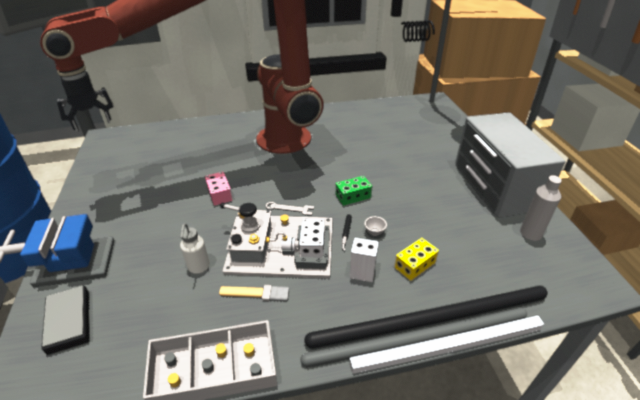

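Top view: the plate has corners near (345,137), (449,160), (428,243) and (325,213). The block is at (355,173), the plunger knob at (427,193) and the lever at about (440,220), with its ball at (453,227). Block candidates are grey (355,173) in the nest, yellow (256,130), green (286,254), pink (457,298), and the upright one at (311,130), which is done_block. The grey one in the nest fits the description. I'll confirm it in one crop.

Run:
```python
from h import *
import pickle
t=pickle.load(open('top.pkl','rb'))['image'];s=pickle.load(open('scene.pkl','rb'))['image']
a=cv2.resize(t[130:250,320:464],None,fx=5,fy=5,interpolation=cv2.INTER_CUBIC)
cv2.imwrite('pics/c1.png',a[:,:,::-1])
b=cv2.resize(s[198:282,218:338],None,fx=6.5,fy=6.5,interpolation=cv2.INTER_CUBIC)
cv2.imwrite('pics/c2.png',b[:,:,::-1])
```

```text
(no output)
```

View pics/c1.png

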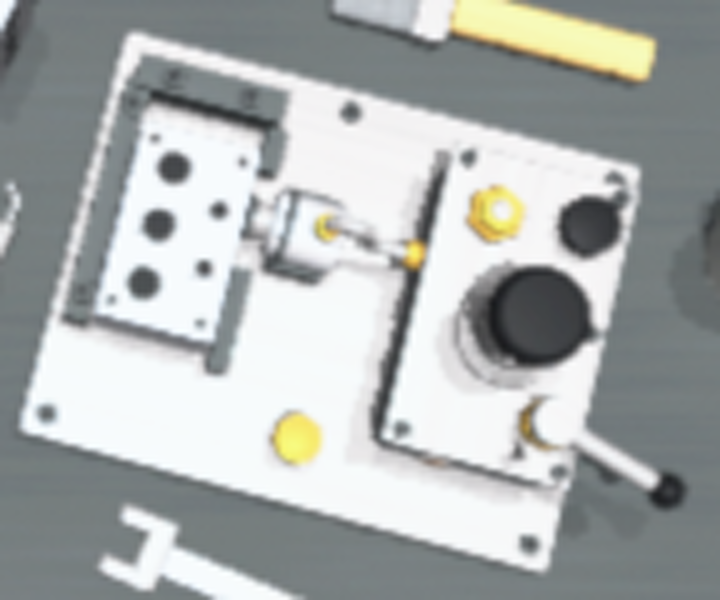

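View pics/c2.png

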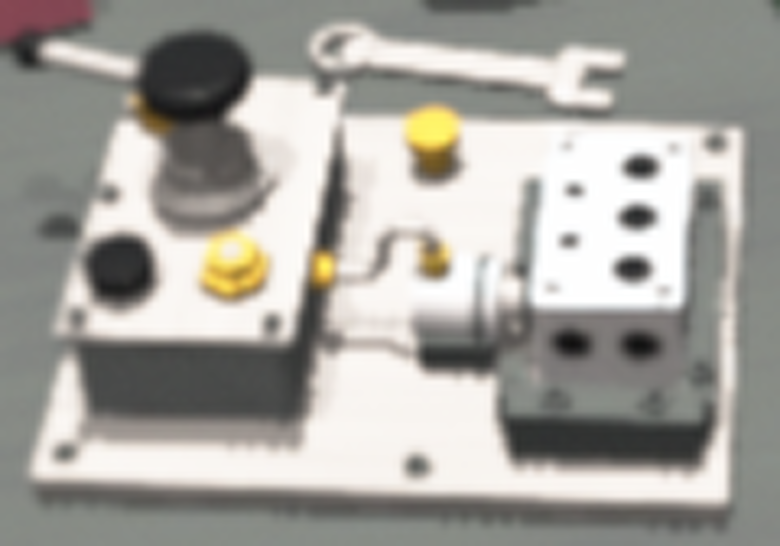

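The crops confirm it: the grey-white block stands in the nest, with a gap to the end stop. The lever points right, and its ball is at crop (666,490). Next come the points.

```bash
cat > m.py <<'E'
from h import *
import pickle
t=pickle.load(open('top.pkl','rb'));s=pickle.load(open('scene.pkl','rb'))
T=lambda u,v,z:onz(t,320+(u+.5)/5-.5,130+(v+.5)/5-.5,z)
S=lambda u,v,z:onz(s,218+(u+.5)/6.5-.5,198+(v+.5)/6.5-.5,z)
def corners(mask):
    c=max(cv2.findContours(mask,cv2.RETR_EXTERNAL,cv2.CHAIN_APPROX_NONE)[0],key=cv2.contourArea); return c
FL,FR,NR,NL=[T(*p,.015) for p in [(128,33),(640,165),(548,572),(20,430)]]
print('plate sides L,R(220)',np.linalg.norm(FL-NL),np.linalg.norm(FR-NR),'N,F(280)',np.linalg.norm(NL-NR),np.linalg.norm(FL-FR))
x=(FL-NL)+(FR-NR); y=(FL-FR)+(NL-NR)
yaw=(np.arctan2(x[1],x[0])+np.arctan2(-y[0],y[1]))/2
X=np.array([np.cos(yaw),np.sin(yaw),0]);Y=np.array([-X[1],X[0],0])
mid=(FL+FR+NR+NL)/4
mid2=np.mean([S(*p,.015) for p in [(730,505),(32,478),(742,128)]],0)
F=mid+.005*X-.015*Y;F[2]=0
print('yaw deg',np.degrees(yaw),np.degrees(np.arctan2(x[1],x[0])),np.degrees(np.arctan2(-y[0],y[1])),'F',F)
print('scene corners FL FR NL in fix',[((S(*p,.015)-F)@X,(S(*p,.015)-F)@Y) for p in [(730,505),(32,478),(742,128)]])
fx=lambda P:np.round([(P-F)@X,(P-F)@Y,P[2]],4)
if __name__=='__main__':
    for n,P in dict(blkFL=T(143,105,.065),blkFR=T(270,128,.065),blkNR=T(220,345,.065),blkNL=T(95,318,.065),
      sFL=S(688,303,.065),sFR=S(533,300,.065),sNR=S(550,135,.065),sNL=S(690,135,.065),
      knobT=T(540,315,.137),knobS=S(195,70,.137),ball=T(666,490,.091),ballS=S(30,50,.091),hub=T(555,420,.1),pin=T(502,212,.087),pinS=S(237,243,.087),
      stopL=T(150,92,.043),stopR=T(275,125,.043),plug=T(297,438,.04)).items(): print(n,'world',np.round(P,4),'fix',fx(P))
E
python3 m.py
```

```text
plate sides L,R(220) 0.21757284378662992 0.2195030538799373 N,F(280) 0.27953541142108207 0.2778446018135421
yaw deg -14.39857249519754 -14.436095773415014 -14.361049216980069 F [ 0.57332033 -0.10296191  0.        ]
scene corners FL FR NL in fix [(np.float64(0.10837483176968536), np.float64(0.15620805647172553)), (np.float64(0.1055762029130643), np.float64(-0.12323186938194537)), (np.float64(-0.11250620994842005), np.float64(0.15626360377312906))]
blkFL world [0.6606 0.0157 0.065 ] fix [0.055  0.1366 0.065 ]
blkFR world [ 0.6496 -0.0477  0.065 ] fix [0.0602 0.0725 0.065 ]
blkNR world [ 0.5403 -0.0223  0.065 ] fix [-0.0521  0.0699  0.065 ]
blkNL world [0.5531 0.0392 0.065 ] fix [-0.055   0.1326  0.065 ]
sFL world [0.653  0.0186 0.065 ] fix [0.0469 0.1375 0.065 ]
sFR world [ 0.638  -0.0416  0.065 ] fix [0.0474 0.0755 0.065 ]
sNR world [ 0.5432 -0.0179  0.065 ] fix [-0.0503  0.0749  0.065 ]
sNL world [0.5561 0.0406 0.065 ] fix [-0.0523  0.1348  0.065 ]
knobT world [ 0.5465 -0.1609  0.137 ] fix [-0.0116 -0.0628  0.137 ]
knobS world [ 0.553  -0.1611  0.137 ] fix [-0.0053 -0.0614  0.137 ]
ball world [ 0.4696 -0.2316  0.091 ] fix [-0.0684 -0.1504  0.091 ]
ballS world [ 0.4697 -0.232   0.091 ] fix [-0.0682 -0.1507  0.091 ]
hub world [ 0.5017 -0.177   0.1   ] fix [-0.0509 -0.0895  0.1   ]
pin world [ 0.6039 -0.1573  0.087 ] fix [ 0.0432 -0.0451  0.087 ]
pinS world [ 0.6031 -0.1543  0.087 ] fix [ 0.0416 -0.0423  0.087 ]
stopL world [0.673  0.0106 0.043 ] fix [0.0683 0.1348 0.043 ]
stopR world [ 0.6565 -0.0533  0.043 ] fix [0.0682 0.0688 0.043 ]
plug world [ 0.4968 -0.0635  0.04  ] fix [-0.0839  0.0191  0.04  ]
```

```bash
cat > g.py <<'E'
import io,contextlib,sys
with contextlib.redirect_stdout(io.StringIO()):
    from m import *
def go(x,y,z,dyaw=0,base=None):
    o=ctrl.get_obs(); M=R.from_rotvec(o['tool_rot']); p=o['tool_pos'] 
    W=F+X*x+Y*y; W[2]=z
    Rt=R.from_matrix(np.column_stack([X,-Y,[0,0,-1]]))*R.from_rotvec([0,0,dyaw])
    print((x,y,z),'offset mm',np.round(M.inv().apply(W-p)*1000,1),'rot',np.round((M.inv()*Rt).as_rotvec(),4))
if __name__=='__main__':
    o=ctrl.get_obs(); print('fix',fx(o['tool_pos']),'t',o['t'],'F',np.round(R.from_rotvec(o['contact_force']).as_rotvec()*0+o['contact_force'],1))
    for a in sys.argv[1:]: go(*map(float,a.split(',')))
E
python3 g.py -0.085,0.105,0.2 -0.085,0.105,0.036; python3 -c "
from g import *
for n,P in dict(b_base_top=onz(t,478,185,0),bodytop=onz(t,487,172,.13),spout=onz(t,500,155,.165),lever_mid=T(610,455,.091)).items():print(n,fx(P))" | tail -4
```

```text
fix [-0.2433 -0.5681  0.2302] t 0.1 F [ 0.4  0.8 -0.3]
(-0.085, 0.105, 0.2) offset mm [ 497.  -480.7   31.2] rot [-1.900e-03  3.000e-04  5.711e-01]
(-0.085, 0.105, 0.036) offset mm [ 497.  -480.4  195.2] rot [-1.900e-03  3.000e-04  5.711e-01]
b_base_top [ 0.0712 -0.2194  0.    ]
bodytop [ 0.0728 -0.1875  0.13  ]
spout [ 0.108 -0.195  0.165]
lever_mid [-0.0591 -0.1209  0.091 ]
```

```bash
python3 -m handwheel '[{"gripper":1,"offset":[60,-58,0],"rotation":[0,0,0.14]},{"gripper":1,"offset":[120,-116,0],"rotation":[0,0,0.28]},{"gripper":1,"offset":[160,-155,5],"rotation":[0,0,0.4]},{"gripper":1,"offset":[200,-194,10],"rotation":[0,0,0.5]},{"gripper":1,"offset":[240,-232,15],"rotation":[0,0,0.571]},{"gripper":1,"offset":[280,-271,15],"rotation":[0,0,0.571]},{"gripper":1,"offset":[320,-310,15],"rotation":[0,0,0.571]},{"gripper":1,"offset":[360,-348,15],"rotation":[0,0,0.571]}]' 40; python3 g.py -0.085,0.105,0.2 -0.085,0.105,0.036
```

```text
t: 1.1
tool_pos: [0.4286, -0.1488, 0.216]
tool_rot: [3.117, -0.394, 0.0]
contact_force: [1.7, -1.0, -0.2]
opening: 0.0001
grip_force: 0.0
fix [-0.1288 -0.0804  0.216 ] t 1.1 F [ 1.7 -1.  -0.2]
(-0.085, 0.105, 0.2) offset mm [  43.7 -185.4   16. ] rot [ 0.0001 -0.0003 -0.0002]
(-0.085, 0.105, 0.036) offset mm [  43.7 -185.4  180. ] rot [ 0.0001 -0.0003 -0.0002]
```

```bash
python3 -m handwheel '[{"gripper":1,"offset":[12,-50,5],"rotation":[0,0,0]},{"gripper":1,"offset":[24,-100,10],"rotation":[0,0,0]},{"gripper":1,"offset":[36,-150,30],"rotation":[0,0,0]},{"gripper":1,"offset":[42,-185,60],"rotation":[0,0,0]},{"gripper":1,"offset":[42,-185,100],"rotation":[0,0,0]},{"gripper":1,"offset":[42,-185,140],"rotation":[0,0,0]},{"gripper":1,"offset":[42,-185,172],"rotation":[0,0,0]},{"gripper":1,"offset":[42,-185,180],"rotation":[0,0,0]}]'; python3 g.py -0.063,0.105,0.036
python3 - <<'E'
from g import *
d=grab('top'); pickle.dump(d,open('top1.pkl','wb'))
a=cv2.resize(d['image'][130:250,320:464],None,fx=5,fy=5,interpolation=cv2.INTER_CUBIC)
cv2.imwrite('pics/c3.png',a[:,:,::-1])
E
```

```text
t: 2.1
tool_pos: [0.5125, 0.0182, 0.0334]
tool_rot: [3.117, -0.393, -0.009]
contact_force: [0.2, -0.5, -0.6]
opening: 0.0001
grip_force: 0.0
fix [-0.0891  0.1023  0.0334] t 2.1 F [ 0.2 -0.5 -0.6]
(-0.063, 0.105, 0.036) offset mm [26.1 -2.7 -2.8] rot [0.0008 0.0057 0.0002]
```

View pics/c3.png

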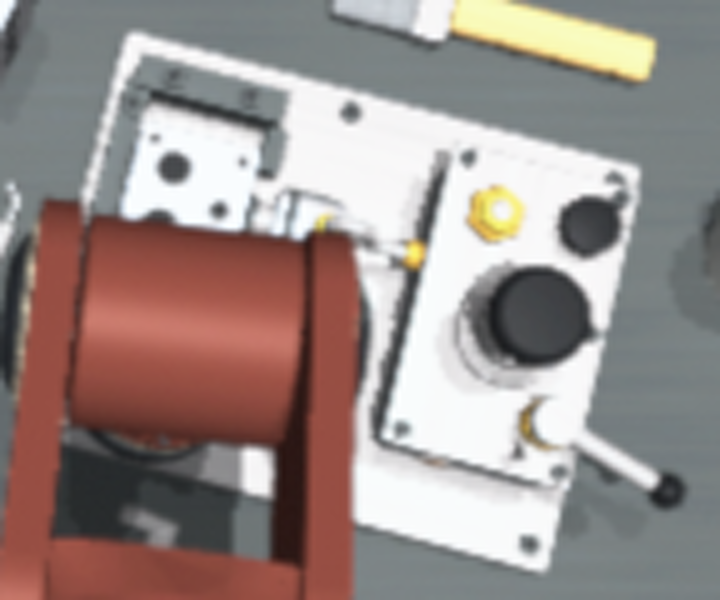

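The arm hides the plug and the block's near end. The far part of the block shows at crop (150–265, 110–230), still short of the stop. I'll push it in slow rows.

```bash
python3 -m handwheel '[{"gripper":1,"offset":[10,-3,0],"rotation":[0,0,0]},{"gripper":1,"offset":[18,-3,0],"rotation":[0,0,0]},{"gripper":1,"offset":[22,-3,0],"rotation":[0,0,0]},{"gripper":1,"offset":[26,-3,0],"rotation":[0,0,0]},{"gripper":1,"offset":[30,-3,0],"rotation":[0,0,0]},{"gripper":1,"offset":[34,-3,0],"rotation":[0,0,0]},{"gripper":1,"offset":[38,-3,0],"rotation":[0,0,0]},{"gripper":1,"offset":[42,-3,0],"rotation":[0,0,0]}]'; python3 g.py -0.042,0.105,0.036
```

```text
t: 3.15
tool_pos: [0.5545, 0.011, 0.0364]
tool_rot: [-3.116, 0.393, 0.009]
contact_force: [-8.0, 2.4, 6.2]
opening: 0.0002
grip_force: 4.4
fix [-0.0465  0.1057  0.0364] t 3.15 F [-8.   2.4  6.2]
(-0.042, 0.105, 0.036) offset mm [4.5 0.7 0.3] rot [0.0001 0.0057 0.0002]
```

```bash
python3 -m handwheel '[{"gripper":1,"offset":[1,0,0],"rotation":[0,0,0]},{"gripper":1,"offset":[2,0,0],"rotation":[0,0,0]},{"gripper":1,"offset":[3,0,0],"rotation":[0,0,0]},{"gripper":1,"offset":[3,0,0],"rotation":[0,0,0]},{"gripper":1,"offset":[4,0,0],"rotation":[0,0,0]},{"gripper":1,"offset":[4,0,0],"rotation":[0,0,0]},{"gripper":1,"offset":[5,0,0],"rotation":[0,0,0]},{"gripper":1,"offset":[5,0,0],"rotation":[0,0,0]}]'; python3 g.py
```

```text
t: 4.15
tool_pos: [0.5594, 0.0097, 0.0363]
tool_rot: [-3.116, 0.393, 0.008]
contact_force: [-7.3, 2.2, 6.3]
opening: -0.0003
grip_force: 3.9
fix [-0.0415  0.1057  0.0363] t 4.15 F [-7.3  2.2  6.3]
```

```bash
python3 -m handwheel '[{"gripper":1,"offset":[1,0,0],"rotation":[0,0,0]},{"gripper":1,"offset":[2,0,0],"rotation":[0,0,0]},{"gripper":1,"offset":[3,0,0],"rotation":[0,0,0]},{"gripper":1,"offset":[3,0,0],"rotation":[0,0,0]},{"gripper":1,"offset":[4,0,0],"rotation":[0,0,0]},{"gripper":1,"offset":[4,0,0],"rotation":[0,0,0]},{"gripper":1,"offset":[4,0,0],"rotation":[0,0,0]},{"gripper":1,"offset":[4,0,0],"rotation":[0,0,0]}]'; python3 g.py
python3 - <<'E'
from g import *
d=grab('top'); e=grab('scene')
a=cv2.resize(d['image'][130:200,320:400],None,fx=6,fy=6,interpolation=cv2.INTER_CUBIC)
b=cv2.resize(e['image'][205:275,285:340],(330,420),interpolation=cv2.INTER_CUBIC)
cv2.imwrite('pics/c4.png',np.hstack([a,b])[:,:,::-1])
E
```

```text
t: 5.15
tool_pos: [0.5604, 0.0094, 0.0363]
tool_rot: [-3.116, 0.393, 0.021]
contact_force: [-18.7, 4.5, 15.4]
opening: -0.0001
grip_force: 9.9
fix [-0.0405  0.1057  0.0363] t 5.15 F [-18.7   4.5  15.4]
```

View pics/c4.png

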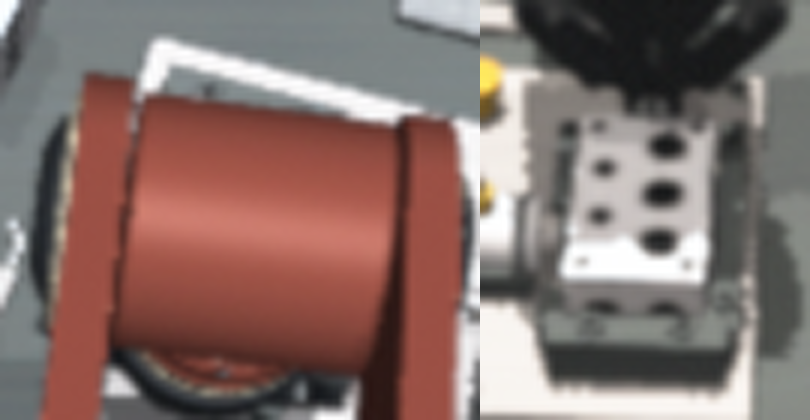

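The scene crop shows the block up against the stop: the far-face ports at (600,305) are half hidden behind it. The force also jumped, so it is home. Back off and go to the lever.

```bash
python3 -m handwheel '[{"gripper":1,"offset":[-12,0,0],"rotation":[0,0,0]},{"gripper":1,"offset":[-28,0,0],"rotation":[0,0,0]},{"gripper":1,"offset":[-28,0,-50],"rotation":[0,0,0]},{"gripper":1,"offset":[-28,0,-110],"rotation":[0,0,0]},{"gripper":1,"offset":[-28,30,-155],"rotation":[0,0,0]},{"gripper":1,"offset":[-20,85,-160],"rotation":[0,0,0]},{"gripper":1,"offset":[-10,140,-160],"rotation":[0,0,0]},{"gripper":1,"offset":[0,195,-160],"rotation":[0,0,0]}]'; python3 g.py -0.032,-0.148,0.2 -0.032,-0.148,0.086
```

```text
t: 6.25
tool_pos: [0.516, -0.1821, 0.1967]
tool_rot: [3.116, -0.393, 0.002]
contact_force: [0.9, 0.1, -0.0]
opening: 0.0001
grip_force: 0.0
fix [-0.0358 -0.0909  0.1967] t 6.25 F [ 0.9  0.1 -0. ]
(-0.032, -0.148, 0.2) offset mm [ 3.8 57.1 -3.2] rot [ 0.0003 -0.0015  0.0005]
(-0.032, -0.148, 0.086) offset mm [  3.6  57.1 110.8] rot [ 0.0003 -0.0015  0.0005]
```

```bash
python3 -m handwheel '[{"gripper":1,"offset":[4,50,0],"rotation":[0,0,0]},{"gripper":1,"offset":[4,57,10],"rotation":[0,0,0]},{"gripper":1,"offset":[4,57,40],"rotation":[0,0,0]},{"gripper":1,"offset":[4,57,75],"rotation":[0,0,0]},{"gripper":1,"offset":[4,57,100],"rotation":[0,0,0]},{"gripper":1,"offset":[4,57,111],"rotation":[0,0,0]},{"gripper":1,"offset":[4,57,111],"rotation":[0,0,0]},{"gripper":1,"offset":[4,57,111],"rotation":[0,0,0]}]'; python3 g.py -0.1,-0.112,.086
python3 - <<'E'
from g import *
d=grab('wrist');e=grab('scene')
b=cv2.resize(e['image'][190:270,215:315],(500,400),interpolation=cv2.INTER_CUBIC)
a=cv2.resize(d['image'],(300,188),interpolation=cv2.INTER_AREA); a=np.vstack([a,np.zeros((212,300,3),np.uint8)])
cv2.imwrite('pics/c5.png',np.hstack([a,b])[:,:,::-1])
E
```

```text
t: 7.25
tool_pos: [0.5072, -0.2372, 0.0867]
tool_rot: [3.116, -0.393, 0.003]
contact_force: [-0.1, 0.5, 0.1]
opening: -0.0002
grip_force: 0.0
fix [-0.0307 -0.1464  0.0867] t 7.25 F [-0.1  0.5  0.1]
(-0.1, -0.112, 0.086) offset mm [-69.3 -34.5   0.5] rot [ 0.0006 -0.0023  0.0004]
```

View pics/c5.png

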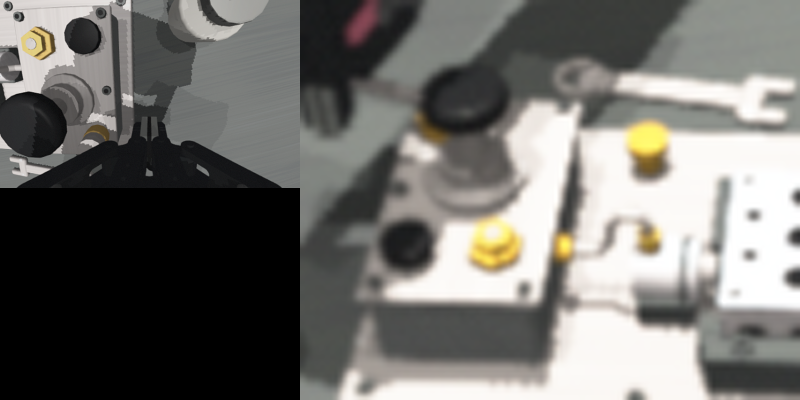

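The wrist view shows the shut fingers beside the pump, clear of the knob at (32,125) and of the bottle. The lever lies toward the robot from the fingers. Now the sweep.

```bash
python3 -m handwheel '[{"gripper":1,"offset":[-13,-3,0],"rotation":[0,0,0]},{"gripper":1,"offset":[-26,-6,0],"rotation":[0,0,0]},{"gripper":1,"offset":[-34,-8,0],"rotation":[0,0,0]},{"gripper":1,"offset":[-41,-10,0],"rotation":[0,0,0]},{"gripper":1,"offset":[-48,-14,0],"rotation":[0,0,0]},{"gripper":1,"offset":[-54,-18,0],"rotation":[0,0,0]},{"gripper":1,"offset":[-60,-23,0],"rotation":[0,0,0]},{"gripper":1,"offset":[-63,-27,0],"rotation":[0,0,0]}]'; python3 g.py
```

```text
t: 8.35
tool_pos: [0.4515, -0.1947, 0.0852]
tool_rot: [3.117, -0.393, -0.001]
contact_force: [2.1, -2.0, 1.7]
opening: -0.0003
grip_force: 1.4
fix [-0.0952 -0.1192  0.0852] t 8.35 F [ 2.1 -2.   1.7]
```

```bash
python3 -m handwheel '[{"gripper":1,"offset":[-2,-2,0],"rotation":[0,0,0]},{"gripper":1,"offset":[-4,-3,0],"rotation":[0,0,0]},{"gripper":1,"offset":[-4,-4,0],"rotation":[0,0,0]},{"gripper":1,"offset":[-4,-5,0],"rotation":[0,0,0]},{"gripper":1,"offset":[-4,-6,0],"rotation":[0,0,0]},{"gripper":1,"offset":[-4,-7,0],"rotation":[0,0,0]},{"gripper":1,"offset":[-4,-8,0],"rotation":[0,0,0]},{"gripper":1,"offset":[-4,-8,0],"rotation":[0,0,0]}]'; python3 g.py
```

```text
t: 9.35
tool_pos: [0.45, -0.1865, 0.0853]
tool_rot: [3.116, -0.393, -0.0]
contact_force: [3.5, -2.9, 1.4]
opening: 0.0002
grip_force: 2.6
fix [-0.0986 -0.1116  0.0853] t 9.35 F [ 3.5 -2.9  1.4]
```

```bash
python3 -m handwheel '[{"gripper":1,"offset":[0,-1,0],"rotation":[0,0,0]},{"gripper":1,"offset":[0,-2,0],"rotation":[0,0,0]},{"gripper":1,"offset":[0,-3,0],"rotation":[0,0,0]},{"gripper":1,"offset":[0,-4,0],"rotation":[0,0,0]},{"gripper":1,"offset":[0,-5,0],"rotation":[0,0,0]},{"gripper":1,"offset":[0,-6,0],"rotation":[0,0,0]},{"gripper":1,"offset":[0,-6,0],"rotation":[0,0,0]},{"gripper":1,"offset":[0,-6,0],"rotation":[0,0,0]}]'; python3 g.py
```

```text
t: 10.35
tool_pos: [0.4504, -0.1856, 0.0857]
tool_rot: [3.105, -0.391, -0.002]
contact_force: [-2.3, -19.4, -0.8]
opening: 0.0
grip_force: 9.2
fix [-0.0985 -0.1106  0.0857] t 10.35 F [ -2.3 -19.4  -0.8]
```

```bash
python3 -m handwheel '[{"gripper":1,"offset":[0,8,0],"rotation":[0,0,0]},{"gripper":1,"offset":[0,22,0],"rotation":[0,0,0]},{"gripper":1,"offset":[-5,28,-40],"rotation":[0,0,0]},{"gripper":1,"offset":[-15,30,-100],"rotation":[0,0,0]},{"gripper":1,"offset":[-50,30,-120],"rotation":[0,0,0]},{"gripper":1,"offset":[-90,30,-120],"rotation":[0,0,0]},{"gripper":1,"offset":[-90,30,-120],"rotation":[0,0,0]},{"gripper":1,"offset":[-90,30,-120],"rotation":[0,0,0]}]'
python3 - <<'E'
from g import *
e=grab('scene');d=grab('top'); pickle.dump((e,d),open('p2.pkl','wb'))
b=cv2.resize(e['image'][198:278,218:338],(780,520),interpolation=cv2.INTER_CUBIC)
cv2.imwrite('pics/c6.png',b[:,:,::-1])
for n,im in (('top',d),('scene',e)):
    g=im['image'].max(2); bb=(g<45).astype(np.uint8); k,l,st,c=cv2.connectedComponentsWithStats(bb)
    print(n,[(st[i].tolist(),c[i].round(1).tolist()) for i in range(1,k) if 60<st[i][4]<900])
E
python3 g.py
```

```text
t: 11.35
tool_pos: [0.3567, -0.1871, 0.2047]
tool_rot: [-3.116, 0.394, 0.002]
contact_force: [0.6, 0.1, -0.2]
opening: -0.0002
grip_force: 0.0
top [([561, 111, 29, 58, 468], [571.9, 140.2]), ([0, 131, 49, 23, 366], [22.9, 142.8]), ([564, 186, 6, 51, 117], [566.3, 210.6]), ([584, 190, 11, 28, 75], [586.7, 199.1]), ([283, 359, 55, 41, 718], [313.7, 373.9]), ([249, 368, 31, 32, 314], [263.8, 384.6]), ([407, 372, 22, 28, 90], [416.4, 386.6]), ([334, 394, 31, 6, 114], [348.8, 397.2])]
scene [([301, 0, 28, 24, 628], [314.8, 11.1]), ([392, 0, 10, 16, 145], [396.2, 7.3]), ([280, 9, 17, 17, 156], [290.5, 18.7]), ([402, 21, 28, 20, 284], [418.6, 29.8]), ([51, 23, 43, 105, 663], [70.5, 72.5]), ([532, 41, 27, 71, 270], [545.9, 71.7]), ([228, 44, 15, 23, 243], [234.7, 55.3]), ([346, 53, 40, 19, 591], [365.7, 62.1]), ([297, 58, 24, 11, 184], [309.2, 62.8]), ([246, 63, 7, 18, 70], [248.5, 69.2]), ([336, 82, 12, 26, 200], [341.5, 95.0]), ([466, 126, 43, 53, 413], [488.1, 154.8]), ([308, 135, 14, 16, 62], [313.3, 143.1]), ([462, 141, 41, 54, 381], [483.3, 170.5]), ([458, 156, 40, 54, 362], [478.6, 185.6]), ([43, 288, 46, 67, 550], [74.0, 332.1]), ([628, 342, 12, 16, 84], [634.6, 350.5])]
fix [-0.1885 -0.1354  0.2048] t 11.45 F [ 0.  -0.3 -0.5]
```

View pics/c6.png

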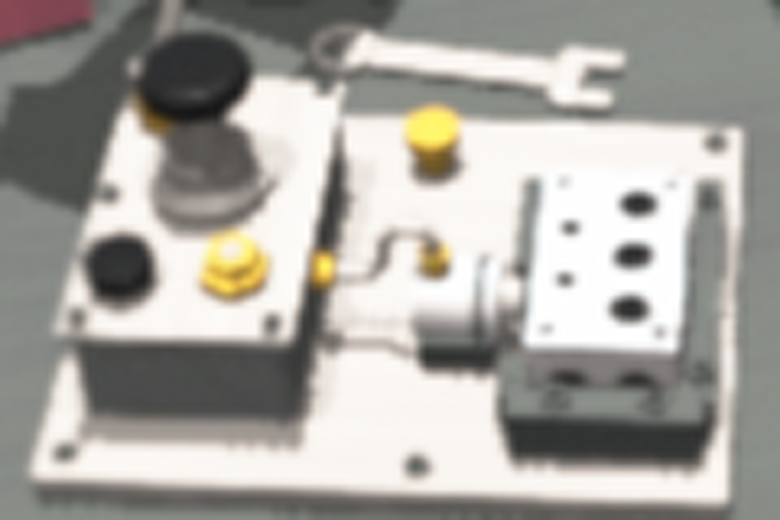

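The block is home: its top reaches the stop at crop (540–680,350). The lever now points toward the robot (crop (165,15), behind the knob). Next I'll go over the knob.

```bash
python3 -m handwheel '[{"gripper":1,"offset":[40,-18,0],"rotation":[0,0,0]},{"gripper":1,"offset":[85,-36,0],"rotation":[0,0,0]},{"gripper":1,"offset":[130,-54,0],"rotation":[0,0,0]},{"gripper":1,"offset":[170,-69,10],"rotation":[0,0,0]},{"gripper":1,"offset":[181,-73,30],"rotation":[0,0,0]},{"gripper":1,"offset":[181,-73,50],"rotation":[0,0,0]},{"gripper":1,"offset":[181,-73,58],"rotation":[0,0,0]},{"gripper":1,"offset":[181,-73,58],"rotation":[0,0,0]}]'; python3 g.py -0.007,-0.062,0.142
```

```text
t: 12.45
tool_pos: [0.5494, -0.1614, 0.1463]
tool_rot: [-3.116, 0.394, 0.003]
contact_force: [-0.5, 0.5, 0.3]
opening: 0.0004
grip_force: 0.0
fix [-0.0086 -0.0626  0.1463] t 12.45 F [-0.5  0.5  0.3]
(-0.007, -0.062, 0.142) offset mm [ 1.6 -0.6  4.3] rot [-0.0003  0.002  -0.0003]
```

```bash
python3 -m handwheel '[{"gripper":1,"offset":[1,0,8],"rotation":[0,0,0]},{"gripper":1,"offset":[1,0,14],"rotation":[0,0,0]},{"gripper":1,"offset":[1,0,20],"rotation":[0,0,0]},{"gripper":1,"offset":[1,0,26],"rotation":[0,0,0]},{"gripper":1,"offset":[1,0,30],"rotation":[0,0,0]},{"gripper":1,"offset":[1,0,32],"rotation":[0,0,0]},{"gripper":1,"offset":[1,0,32],"rotation":[0,0,0]},{"gripper":1,"offset":[1,0,32],"rotation":[0,0,0]}]'; python3 g.py
```

```text
t: 13.45
tool_pos: [0.5519, -0.1622, 0.1179]
tool_rot: [3.116, -0.393, 0.002]
contact_force: [-3.6, 1.9, 10.2]
opening: -0.0006
grip_force: 5.1
fix [-0.006  -0.0627  0.1179] t 13.45 F [-3.6  1.9 10.2]
```

```bash
python3 -m handwheel '[{"gripper":1,"offset":[0,0,-16],"rotation":[0,0,0]},{"gripper":1,"offset":[0,0,-32],"rotation":[0,0,0]},{"gripper":1,"offset":[0,0,-32],"rotation":[0,0,0]},{"gripper":1,"offset":[0,0,-20],"rotation":[0,0,0]},{"gripper":1,"offset":[0,0,-10],"rotation":[0,0,0]},{"gripper":1,"offset":[0,0,-2],"rotation":[0,0,0]},{"gripper":1,"offset":[0,0,3],"rotation":[0,0,0]},{"gripper":1,"offset":[0,0,3],"rotation":[0,0,0]}]'; python3 g.py
```

```text
t: 14.45
tool_pos: [0.552, -0.162, 0.113]
tool_rot: [3.117, -0.393, 0.002]
contact_force: [-1.0, 0.9, 10.4]
opening: 0.0
grip_force: 5.1
fix [-0.0059 -0.0624  0.113 ] t 14.45 F [-1.   0.9 10.4]
```

```bash
for i in 1; do python3 -m handwheel '[{"gripper":1,"offset":[0,0,-18],"rotation":[0,0,0]},{"gripper":1,"offset":[0,0,-35],"rotation":[0,0,0]},{"gripper":1,"offset":[0,0,-35],"rotation":[0,0,0]},{"gripper":1,"offset":[0,0,-22],"rotation":[0,0,0]},{"gripper":1,"offset":[0,0,-12],"rotation":[0,0,0]},{"gripper":1,"offset":[0,0,-4],"rotation":[0,0,0]},{"gripper":1,"offset":[0,0,0],"rotation":[0,0,0]},{"gripper":1,"offset":[0,0,0],"rotation":[0,0,0]}]'; done; python3 g.py
```

```text
t: 15.45
tool_pos: [0.5518, -0.1619, 0.113]
tool_rot: [3.117, -0.393, 0.001]
contact_force: [-1.5, 0.3, 12.3]
opening: -0.0
grip_force: 5.6
fix [-0.0062 -0.0625  0.113 ] t 15.45 F [-1.5  0.3 12.3]
```

```bash
python3 -m handwheel '[{"gripper":1,"offset":[0,0,-18],"rotation":[0,0,0]},{"gripper":1,"offset":[0,0,-35],"rotation":[0,0,0]},{"gripper":1,"offset":[0,0,-35],"rotation":[0,0,0]},{"gripper":1,"offset":[0,0,-22],"rotation":[0,0,0]},{"gripper":1,"offset":[0,0,-12],"rotation":[0,0,0]},{"gripper":1,"offset":[0,0,-4],"rotation":[0,0,0]},{"gripper":1,"offset":[0,0,0],"rotation":[0,0,0]},{"gripper":1,"offset":[0,0,0],"rotation":[0,0,0]}]'; python3 g.py
```

```text
t: 16.45
tool_pos: [0.5517, -0.1619, 0.1129]
tool_rot: [3.117, -0.394, 0.0]
contact_force: [-2.8, 0.8, 11.1]
opening: 0.0001
grip_force: 5.7
fix [-0.0062 -0.0624  0.1129] t 16.45 F [-2.8  0.8 11.1]
```

```bash
python3 -m handwheel '[{"gripper":1,"offset":[0,0,-18],"rotation":[0,0,0]},{"gripper":1,"offset":[0,0,-35],"rotation":[0,0,0]},{"gripper":1,"offset":[0,0,-35],"rotation":[0,0,0]},{"gripper":1,"offset":[0,0,-22],"rotation":[0,0,0]},{"gripper":1,"offset":[0,0,-12],"rotation":[0,0,0]},{"gripper":1,"offset":[0,0,-4],"rotation":[0,0,0]},{"gripper":1,"offset":[0,0,0],"rotation":[0,0,0]},{"gripper":1,"offset":[0,0,0],"rotation":[0,0,0]}]'; python3 g.py
```

```text
t: 17.45
tool_pos: [0.5518, -0.1619, 0.1131]
tool_rot: [3.117, -0.394, 0.001]
contact_force: [-1.3, 1.2, 8.6]
opening: -0.0
grip_force: 4.4
fix [-0.0062 -0.0625  0.1131] t 17.45 F [-1.3  1.2  8.6]
```

```bash
python3 -m handwheel '[{"gripper":1,"offset":[0,0,-18],"rotation":[0,0,0]},{"gripper":1,"offset":[0,0,-35],"rotation":[0,0,0]},{"gripper":1,"offset":[0,0,-35],"rotation":[0,0,0]},{"gripper":1,"offset":[0,0,-22],"rotation":[0,0,0]},{"gripper":1,"offset":[0,0,-12],"rotation":[0,0,0]},{"gripper":1,"offset":[0,0,-4],"rotation":[0,0,0]},{"gripper":1,"offset":[0,0,0],"rotation":[0,0,0]},{"gripper":1,"offset":[0,0,0],"rotation":[0,0,0]}]'; python3 g.py
```

```text
t: 18.45
tool_pos: [0.5519, -0.162, 0.1135]
tool_rot: [3.117, -0.393, 0.001]
contact_force: [-3.3, 1.6, 14.5]
opening: 0.0002
grip_force: 7.1
fix [-0.0061 -0.0625  0.1135] t 18.45 F [-3.3  1.6 14.5]
```

```bash
python3 -m handwheel '[{"gripper":1,"offset":[0,0,-18],"rotation":[0,0,0]},{"gripper":1,"offset":[0,0,-35],"rotation":[0,0,0]},{"gripper":1,"offset":[0,0,-35],"rotation":[0,0,0]},{"gripper":1,"offset":[0,0,-22],"rotation":[0,0,0]},{"gripper":1,"offset":[0,0,-12],"rotation":[0,0,0]},{"gripper":1,"offset":[0,0,-4],"rotation":[0,0,0]},{"gripper":1,"offset":[0,0,0],"rotation":[0,0,0]},{"gripper":1,"offset":[0,0,0],"rotation":[0,0,0]}]'; python3 g.py
```

```text
t: 19.45
tool_pos: [0.5517, -0.1619, 0.1132]
tool_rot: [3.117, -0.393, -0.0]
contact_force: [-2.7, 1.2, 14.5]
opening: 0.0
grip_force: 7.1
fix [-0.0063 -0.0625  0.1132] t 19.45 F [-2.7  1.2 14.5]
```

Seven strokes are done. I'll retreat up and back, then look.

```bash
python3 -m handwheel '[{"gripper":1,"offset":[0,0,-25],"rotation":[0,0,0]},{"gripper":1,"offset":[0,0,-60],"rotation":[0,0,0]},{"gripper":1,"offset":[-20,0,-110],"rotation":[0,0,0]},{"gripper":1,"offset":[-70,20,-120],"rotation":[0,0,0]},{"gripper":1,"offset":[-120,40,-120],"rotation":[0,0,0]},{"gripper":1,"offset":[-165,60,-120],"rotation":[0,0,0]},{"gripper":1,"offset":[-165,60,-120],"rotation":[0,0,0]},{"gripper":1,"offset":[-165,60,-120],"rotation":[0,0,0]}]'
python3 - <<'E'
from g import *
e=grab('scene')
b=cv2.resize(e['image'][198:278,218:338],(780,520),interpolation=cv2.INTER_CUBIC)
cv2.imwrite('pics/c7.png',b[:,:,::-1])
E
```

```text
t: 20.45
tool_pos: [0.3765, -0.1786, 0.2309]
tool_rot: [-3.116, 0.394, 0.002]
contact_force: [-0.4, -0.5, 0.2]
opening: 0.0002
grip_force: 0.0
```

View pics/c7.png

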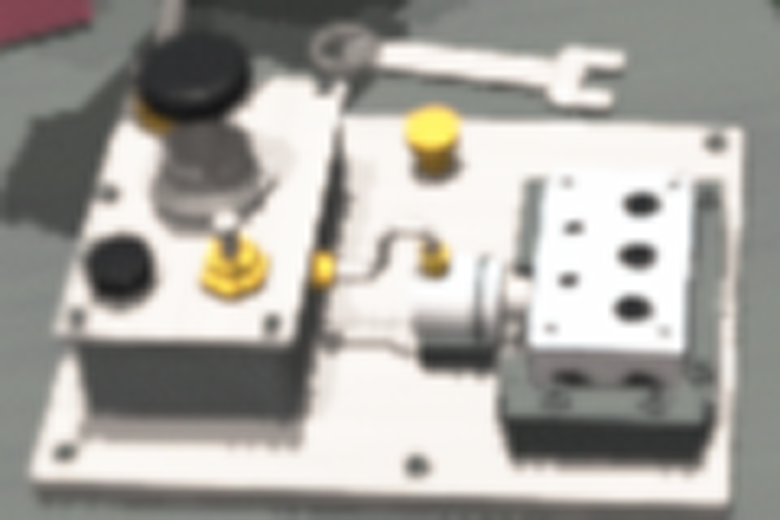

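The pin now stands out of its gland, top at crop (228,218). The ram has come out against the block, the plunger is up and the lever is still shut. I'll check the pin height by projection before handing in.

```bash
python3 -c "
from g import *
W=onz(t,320+502/5,130+212/5,.087)
W=(pin:=(W+S(237,243,.087))/2)
for z in (.087,.095,.103): 
  q=proj(s,[W[0],W[1],z]); print(z,((q-[218,198])*6.5).round(0))"
```

```text
0.087 [229. 241.]
0.095 [227. 227.]
0.103 [225. 212.]
```

The reading suggests about 15 mm, give or take a few mm. More strokes do no harm, so I'll add two as insurance.

```bash
python3 -m handwheel '[{"gripper":1,"offset":[45,-16,0],"rotation":[0,0,0]},{"gripper":1,"offset":[95,-35,0],"rotation":[0,0,0]},{"gripper":1,"offset":[145,-53,0],"rotation":[0,0,0]},{"gripper":1,"offset":[165,-60,20],"rotation":[0,0,0]},{"gripper":1,"offset":[165,-60,50],"rotation":[0,0,0]},{"gripper":1,"offset":[165,-60,75],"rotation":[0,0,0]},{"gripper":1,"offset":[165,-60,85],"rotation":[0,0,0]},{"gripper":1,"offset":[165,-60,85],"rotation":[0,0,0]}]'; python3 g.py -0.006,-0.062,0.113
```

```text
t: 21.5
tool_pos: [0.5515, -0.1613, 0.1461]
tool_rot: [-3.116, 0.392, 0.003]
contact_force: [-0.1, -0.7, 0.1]
opening: 0.0002
grip_force: 0.0
fix [-0.0067 -0.0619  0.1461] t 21.5 F [-0.1 -0.7  0.1]
(-0.006, -0.062, 0.113) offset mm [ 0.8  0.1 33.1] rot [-0.0004  0.0022  0.0008]
```

```bash
python3 -m handwheel '[{"gripper":1,"offset":[0,0,12],"rotation":[0,0,0]},{"gripper":1,"offset":[0,0,24],"rotation":[0,0,0]},{"gripper":1,"offset":[0,0,34],"rotation":[0,0,0]},{"gripper":1,"offset":[0,0,34],"rotation":[0,0,0]},{"gripper":1,"offset":[0,0,17],"rotation":[0,0,0]},{"gripper":1,"offset":[0,0,0],"rotation":[0,0,0]},{"gripper":1,"offset":[0,0,0],"rotation":[0,0,0]},{"gripper":1,"offset":[0,0,0],"rotation":[0,0,0]}]'
```

```text
t: 22.5
tool_pos: [0.5507, -0.1615, 0.1464]
tool_rot: [-3.116, 0.393, 0.003]
contact_force: [-0.5, -0.1, -0.1]
opening: 0.0
grip_force: 0.0
```

```bash
python3 -m handwheel '[{"gripper":1,"offset":[0,0,12],"rotation":[0,0,0]},{"gripper":1,"offset":[0,0,24],"rotation":[0,0,0]},{"gripper":1,"offset":[0,0,34],"rotation":[0,0,0]},{"gripper":1,"offset":[0,0,34],"rotation":[0,0,0]},{"gripper":1,"offset":[0,0,17],"rotation":[0,0,0]},{"gripper":1,"offset":[0,0,0],"rotation":[0,0,0]},{"gripper":1,"offset":[0,0,0],"rotation":[0,0,0]},{"gripper":1,"offset":[0,0,0],"rotation":[0,0,0]}]'
```

```text
t: 23.5
tool_pos: [0.5506, -0.1614, 0.146]
tool_rot: [-3.116, 0.393, 0.003]
contact_force: [0.4, 0.9, -0.3]
opening: -0.0
grip_force: 0.0
```

```bash
python3 -m handwheel '[{"gripper":1,"offset":[0,0,-30],"rotation":[0,0,0]},{"gripper":1,"offset":[0,0,-60],"rotation":[0,0,0]},{"gripper":1,"offset":[-20,0,-85],"rotation":[0,0,0]},{"gripper":1,"offset":[-70,20,-85],"rotation":[0,0,0]},{"gripper":1,"offset":[-120,40,-85],"rotation":[0,0,0]},{"gripper":1,"offset":[-165,60,-85],"rotation":[0,0,0]},{"gripper":1,"offset":[-165,60,-85],"rotation":[0,0,0]},{"gripper":1,"offset":[-165,60,-85],"rotation":[0,0,0]}]'
python3 - <<'E'
from g import *
e=grab('scene')
old=pickle.load(open('p2.pkl','rb'))[0]['image']; c7=cv2.imread('pics/c7.png')[:,:,::-1]
b=cv2.resize(e['image'][198:278,218:338],(780,520),interpolation=cv2.INTER_CUBIC)
print('change vs c7: mean',np.abs(b.astype(int)-c7).mean(),'pin area max',np.abs(b.astype(int)-c7)[190:270,200:260].max(),'knob',np.abs(b.astype(int)-c7)[30:120,140:250].mean(),'block',np.abs(b.astype(int)-c7)[160:400,500:720].mean())
print(ctrl.get_obs()['contact_force'])
E
```

```text
t: 24.5
tool_pos: [0.3767, -0.1788, 0.2317]
tool_rot: [-3.116, 0.394, 0.001]
contact_force: [-0.3, -0.3, 0.7]
opening: -0.0
grip_force: 0.0
change vs c7: mean 0.4389661406969099 pin area max 3 knob 0.8114478114478114 block 0.30484848484848487
[0.0955852  1.04524999 0.21623512]
```

The pin area of the picture did not change after two more strokes, so the pin is fully out. The robot is clear of everything, so I'm handing in.

```bash
python3 -c "
from station import ctrl
print(ctrl.finish_job())"
```

```text
the job is handed in; nothing more can be done
None
```

The job is handed in: the block is home against the stop, the lever is shut, the pin is fully out after nine strokes, the plunger is up and the robot is clear (verdict not shown; I judged this from force readings and camera images).

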